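# Push the new filter tube home in the water-filter head

## Task

Fit the new filter tube (the one with the blue cap) into the white water-filter head: take it out of the grey rack and push it straight down through the collet, past the rubber seal, until it bottoms on the stop inside, then let go of it and leave it standing there fully home. Push gently, never with more than 30 N, and stop as soon as you feel the stop. Leave the spent tube with the red cap in the rack and do not disturb the honey jar, the pepper mill or the salt shaker.

Things in the scene. Friction and masses are not known exactly. Their poses are not given: they have to be found in the camera images.
- new_tube_mid (a point): the new filter tube: rigid white tube with blue cap and blue middle band, 20 mm diameter, 130 mm long, 60 g, standing upright in one of the two rack wells at the start. This point is on its axis, half-way up (65 mm above its foot); z runs along the tube from foot to cap. Grip it across the diameter, best 90 to 110 mm above the foot, so that the fingers stay clear of rack and head
- new_tube_foot (a point): centre of the new tube's flat lower end face (16 mm diameter); above it the tube tapers out to the full 20 mm within 4 mm
- spent_tube_mid (a point): the spent filter tube, same size and shape but with red cap and red band, standing in the other rack well (80 mm from the new one); this point is on its axis, half-way up. It stays where it is
- rack: grey rack block fixed to the table, 44 mm (its x) by 124 mm (its y) by 36 mm high, with two round wells 22 mm wide and 28 mm deep, 40 mm to either side of its centre along its y, so the tubes' feet stand 8 mm above the table. Origin at the centre of its underside
- filter_head: filter head fixed to the table: white block 58 x 58 mm on a steel flange 74 x 74 x 6 mm, 80 mm high in all, small brass outlet on its -x side (reaches 48 mm from the centre). Origin at the centre of its underside. A vertical bore 21.5 mm wide opens in the middle of its top, in a blue ring. It cracks if the tube is pressed into it with more than 30 N
- collet_mouth (a point): centre of the bore's mouth (2 mm chamfer) in the head's top, 80 mm above the table; z up. Seal of sprung greased rubber 13 mm below it: a foot 12 to 18 mm deep meets 5 to 10 N, then it slides on with under 5 N. The hard stop is adjustable, 26 to 46 mm below the mouth: its depth differs each time and is neither visible nor among the readings, only felt as a steep rise of force beyond 10 N
- honey_jar: glass jar with red lid, 58 x 62 x 86 mm, behind the work; origin at the centre of its underside
- pepper_mill: wooden pepper mill, 58 mm wide, 150 mm high, behind the work; origin at the centre of its underside
- salt_shaker: salt shaker, 44 mm wide, 90 mm high, behind the work; origin at the centre of its underside

How it is judged:
By the outcome, as a careful person would: the job done as asked, in the order asked, and still so for the second after the job is handed in, with the robot touching nothing.
It also fails if it takes over 53 s, if anything falls off the work surface, if the arm or the gripper's body presses on something with over 40 N, if the wrist force passes 120 N, or if a joint passes its speed limit or range.

## Robot

A 6-joint arm with a two-finger parallel gripper is mounted at the origin on a cart in front of the work surface, level with it; the furniture and walls round the work are solid. World frame = base frame: x ahead of the robot, y to its left, z up, the work surface at z = 0. Lengths are in m, angles in rad, forces in N, time in s.
With the tool pointing down it reaches from about 0.325 to 0.9 m from the base axis. Payload 3.5 kg.
Tool frame: the origin (TCP) lies on the centre line of the jaws, within the pads' length; the fingertips stand 25 mm ahead of it and the grasp point (between the pads) lies 6 mm ahead of it (env.nose_length is the z of the fingertips in the tool frame, in m); z points along the fingers, y is the line along which they close (so a half turn about z gives the same grasp; the last joint's range is limited). The gripper opens to 85 mm and grips with 20 to 120 N. Pads are 22 mm wide; open, the fingers measure 114 mm over their backs; the gripper's body (76 mm by 85 mm) begins 54 mm behind the grasp point. The pads swing forward as they close: fully open they stand 13 mm farther back than shut.
Start: joints at [-1.407, 0.276, -0.026, 1.268, 0, 1.467], TCP at [0.165, -0.603, 0.256] pointing down, gripper open.
Joint ranges: [-3.12, 3.12], [-0.85, 1.88], [-1.08, 1.24], [-1.95, 2.15], [-1.57, 1.53], [-3.14, 3.14]. Speed limits (rad/s): [2.57, 2.57, 3.14, 3.14, 3.14, 3.14].

## Interface

Orientations are given as a unit quaternion [w, x, y, z].
In Python, from station import env gives the robot as it stands.
- The arm moves only by the tool carry_out, never from a script. Its argument "plan" is a list of rows, each a list of 7 numbers: the turn, a rotation vector about the tool's x, y, z in degrees, then the shift along the tool's x, y, z in m, then the opening, from 0 (shut) to 1 (fully open). In form: [[wx, wy, wz, x, y, z, grip], ...]. A call has 1 to 10 rows; each row shifts and turns the commanded pose from where the row before left it, along the tool's axes as they then stand; what a row does not reach is not made up. A row lasts 1/10 s, in which the tool goes at most 50 mm and 8.59 degrees, less where a joint would pass 70% of its speed; a pose out of reach is approached as far as the arm can. A call is refused whole if a number of a shift passes 0.05 or a number of a turn 8.59, either way. A call with a gripper value outside its range is refused whole. The fingers move at their own pace and stop on an object; the grip force is fixed at half the most. Time passes only in rows, so rows that do not move let the fingers close. It gives the time, the measured TCP pose, the force, the opening and the grip force at its end, in the units of the state.
- env.observe(): the state, without advancing time (a new reading comes with each control period).
- env.read_camera(name): name is "side" or "top"; returns a dict with "image" (384x512x3 uint8, red, green, blue), "depth" (384x512 float32, m along the optical axis (not along the pixel's ray), 0 where there is no reading), "fx", "fy", "cx", "cy" (pixels), "world_from_camera" (4x4, takes a point from camera to world coordinates). Camera axes: x right, y down, z forward; pixel columns grow to the right and rows downward; lengths in m; the calibration is good to about 2 mm. A picture is of the moment at which its call begins.
- env.job_done(): hands the job in; it is judged then, once.
The state is a dict: "time": time; "q": joint angles; "qd": joint speeds; "tau": joint torques, N m; "eef_pos": TCP position; "tool_rot": TCP orientation; "wrist_force": force on the tool from outside, world axes, zero at the start; "moment": the same for the moment, N m; "gripper_width": finger opening in m; "gripper_force": force on a finger pad.
Only numpy, scipy, OpenCV 4.12 (cv2) and the standard library are available. Lean on these libraries where they do the work, as an engineer would, in place of code of your own. Each camera call takes 0.05 s, during which the arm holds its last target. There are 200 camera calls.

## Working session

There is one attempt and no reset: what is moved stays moved. The work goes in short steps, Python scripts to look and compute and a tool call to move; the robot and the scene stay as the last step left them, time stands still between calls to the robot, and variables do not carry over. Pictures are saved under pics/ and viewed, at most 10 in all, crops included, and the job is handed in when it is done.

Besides the shell and the picture viewer there is one more tool, called after "Emit:" by a JSON object that holds its "op" and its "data", one argument or row to a line. carry_out: Moves the arm, as the interface text tells. Its arguments: {"type":"object","properties":{"plan":{"type":"array"}},"required":["plan"]}

```bash
mkdir -p pics
python3 - <<'E'
from station import env
import cv2,numpy as np
s=env.observe();print({k:np.round(v,3) for k,v in s.items()})
for n in("top","side"):
    r=env.read_camera(n);cv2.imwrite(f"pics/{n}0.png",r["image"][...,::-1]);np.savez(f"{n}0.npz",**r)
    print(n,r["fx"],r["cx"],r["cy"],np.round(r["world_from_camera"],3).tolist())
E
```

```text
{'time': np.float64(0.0), 'q': array([-1.407,  0.277, -0.028,  1.268, -0.   ,  1.467]), 'qd': array([-0.001,  0.001,  0.   , -0.002,  0.001, -0.   ]), 'tau': array([-1.0000e-03, -4.4551e+01,  2.9521e+01,  1.6000e-02,  0.0000e+00,
        0.0000e+00]), 'eef_pos': array([ 0.165, -0.602,  0.255]), 'tool_rot': array([-0.001,  0.991,  0.133, -0.   ]), 'wrist_force': array([-0.061, -0.364, -0.431]), 'moment': array([-0.005, -0.071,  0.001]), 'gripper_force': np.float64(0.0), 'gripper_width': np.float64(0.085)}
top 357.8636210113747 258.0114346608719 190.97748829522507 [[0.027, -0.983, 0.181, 0.461], [-1.0, -0.026, 0.006, 0.08], [-0.001, -0.181, -0.983, 0.931], [0.0, 0.0, 0.0, 1.0]]
side 435.7798156928645 259.08002608035935 196.77550616680008 [[-0.991, -0.095, 0.099, 0.549], [-0.136, 0.623, -0.77, 0.74], [0.011, -0.776, -0.631, 0.636], [0.0, 0.0, 0.0, 1.0]]
```

View pics/top0.png

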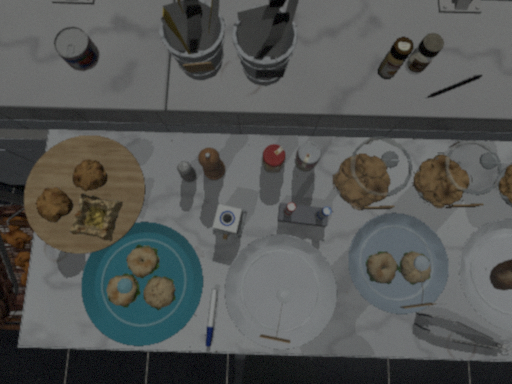

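View pics/side0.png

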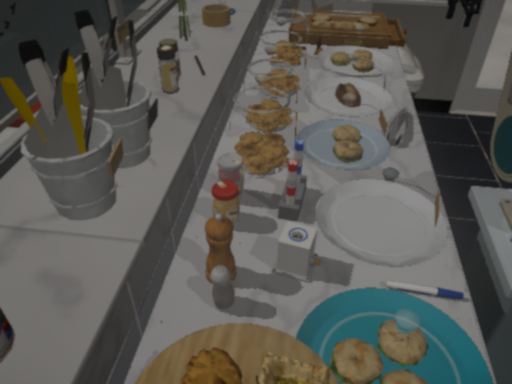

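The top view shows the head ring at about (228,218), the red cap at (291,207) and the blue cap at (325,211). The honey jar, mill and salt shaker stand behind at (274,155), (210,160) and (186,170). In the side view the blue cap is at (298,145), the red cap at (292,167) and the ring at (298,235).

```bash
cat > h.py <<'E'
import numpy as np,cv2
def ray(r,u,v,z):
    T=r["world_from_camera"];d=T[:3,:3]@np.array([(u-r["cx"])/r["fx"],(v-r["cy"])/r["fy"],1]);o=T[:3,3]
    return o+d*(z-o[2])/d[2]
def blobs(img,box,col):
    x0,y0,x1,y1=box;h=cv2.cvtColor(img[y0:y1,x0:x1],cv2.COLOR_RGB2HSV)
    H,S,V=[h[...,i].astype(int) for i in range(3)]
    m=((abs(H-112)<14) if col=="b" else ((H<10)|(H>170)))&(S>90)&(V>40)
    n,l,st,c=cv2.connectedComponentsWithStats(m.astype(np.uint8))
    return [(st[i].tolist()[4],(st[i][:4]+[x0,y0,0,0]).tolist(),(c[i]+[x0,y0]).round(2).tolist()) for i in range(1,n) if st[i][4]>5]
E
python3 - <<'E'
from h import *
R={n:dict(np.load(n+"0.npz")) for n in("top","side")}
for n,c,b,z in [("top","b",(312,195,340,230),.13),("top","r",(280,195,305,225),.13),("top","b",(212,203,244,235),.08),("side","b",(285,130,310,185),.13),("side","r",(280,155,305,205),.13),("side","b",(280,220,318,250),.08)]:
    for a,bb,p in blobs(R[n]["image"],b,c): print(n,c,a,bb,p,ray(R[n],*p,z).round(4))
t=cv2.resize(R["top"]["image"][195:245,205:345],None,fx=5,fy=5,interpolation=cv2.INTER_CUBIC)
s=cv2.resize(R["side"]["image"][130:280,270:330],None,fx=4,fy=4,interpolation=cv2.INTER_CUBIC)
o=np.zeros((600,800,3),np.uint8);o[:250,:700]=t;cv2.imwrite("pics/t1.png",t[...,::-1]);cv2.imwrite("pics/s1.png",s[...,::-1])
E
```

```text
top b 7 [322, 210, 3, 6] [322.86, 212.71] [ 0.5624 -0.0622  0.13  ]
side b 67 [295, 139, 8, 12] [298.13, 145.12] [ 0.5693 -0.0649  0.13  ]
side b 17 [298, 167, 3, 7] [298.94, 169.71] [0.5615 0.0262 0.13  ]
side r 75 [287, 162, 11, 10] [291.92, 166.85] [0.5761 0.0184 0.13  ]
side r 70 [286, 187, 10, 9] [290.39, 191.11] [0.5728 0.0975 0.13  ]
```

View pics/t1.png

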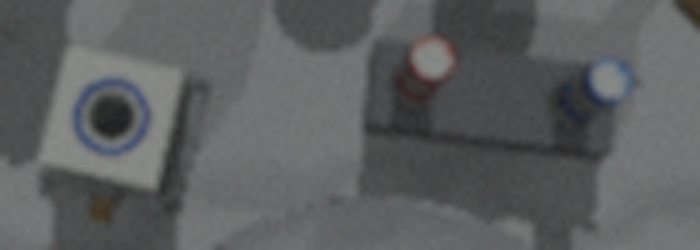

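View pics/s1.png

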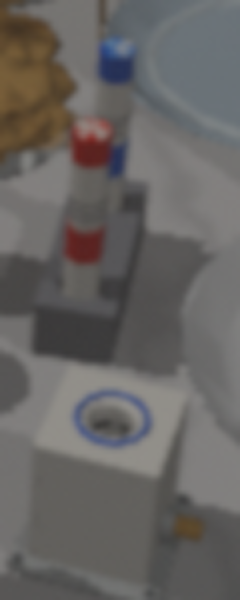

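The crops show the ring centre at about (227,218) top / (298,234) side, the blue cap's top disc at (326.4,210.4) / (299,141), and the red one at (291,206.4) / (292.4,161).

```bash
cat >> h.py <<'E'
def ringfit(img,box,f=8,thr=14):
    """ellipse through bluish pixels of the box -> centre in pixels, axes"""
    x0,y0,x1,y1=box
    g=cv2.resize(cv2.GaussianBlur(img,(3,3),0)[y0:y1,x0:x1],None,fx=f,fy=f,interpolation=cv2.INTER_CUBIC).astype(int)
    m=((g[...,2]-g[...,0])>thr).astype(np.uint8)
    cs,_=cv2.findContours(m,cv2.RETR_EXTERNAL,cv2.CHAIN_APPROX_NONE)
    c=max(cs,key=cv2.contourArea)
    (u,v),ax,an=cv2.fitEllipse(cv2.convexHull(c))
    return (u+.5)/f-.5+x0,(v+.5)/f-.5+y0,np.round(np.array(ax)/f,1)
E
python3 - <<'E'
from h import *
R={n:dict(np.load(n+"0.npz")) for n in("top","side")}
for n,b in(("top",(215,205,242,231)),("side",(284,222,314,247))):
    u,v,ax=ringfit(R[n]["image"],b);print(n,"ring",round(u,2),round(v,2),ax,ray(R[n],u,v,.08).round(4))
for n,p,q in(("top",(326.4,210.4),(291,206.4)),("side",(299.1,141.1),(292.4,160.9))):
    print(n,"new",ray(R[n],*p,.138).round(4),"spent",ray(R[n],*q,.138).round(4))
# depth points of top view
r=R["top"];D=r["depth"];v,u=np.mgrid[195:235,205:345];d=D[195:235,205:345]
P=np.stack([(u-r["cx"])/r["fx"]*d,(v-r["cy"])/r["fy"]*d,d,np.ones_like(d)],-1)@r["world_from_camera"].T
k=(abs(P[...,2]-.08)<.006)&(u<250);print("head top",cv2.minAreaRect(P[k][:,:2].astype(np.float32)*1000),np.median(P[k][:,2]))
k=(abs(P[...,2]-.036)<.005)&(u>265);print("rack top",cv2.minAreaRect(P[k][:,:2].astype(np.float32)*1000),np.median(P[k][:,2]))
for n,lo,hi in(("new",312,340),("spent",280,305)):
    k=(P[...,2]>.125)&(u>lo)&(u<hi);print(n,k.sum(),P[k][:,:3].mean(0).round(4))
E
```

```text
top ring 226.76 217.79 [15.8 16.1] [0.5504 0.158  0.08  ]
side ring 297.55 234.24 [14.5 19.9] [0.5518 0.1592 0.08  ]
top new [ 0.5668 -0.0687  0.138 ] spent [0.5736 0.0103 0.138 ]
side new [ 0.568  -0.0685  0.138 ] spent [0.5764 0.0089 0.138 ]
head top ((551.2781372070312, 156.5960693359375), (58.12788772583008, 58.180294036865234), 78.24562072753906) 0.080920171880972
rack top ((571.3798828125, -30.518447875976562), (123.92101287841797, 44.42929458618164), 84.6575698852539) 0.036904334207407075
new 85 [ 0.5569 -0.055   0.2123]
spent 71 [0.5679 0.0141 0.183 ]
```

Emit:
{"op": "carry_out", "data": {
  "plan": [
    [0,0,-7.7,0,0,0,1],
    [0,0,-7.7,0,0,0,1],
    [0,0,-7.7,0,0,0,1],
    [0,0,-7.7,0,0,0,1],
    [0,0,-7.7,0,0,0,1],
    [0,0,-7.7,0,0,0,1],
    [0,0,-7.7,0,0,0,1],
    [0,0,-7.7,0,0,0,1],
    [0,0,-7.7,0,0,0,1]
  ]
}}

```text
time: 1.0
eef_pos: [0.1647, -0.6025, 0.2556]
tool_rot: [-0.001, 0.738, 0.675, 0.0]
wrist_force: [0.1, 0.8, -0.4]
gripper_width: 0.0854
gripper_force: 0.0
```

```bash
cat > go.py <<'E'
import sys,numpy as np
from station import env
from scipy.spatial.transform import Rotation as Ro
s=env.observe();q=s["tool_rot"];R=Ro.from_quat(np.r_[q[1:],q[0]])
M=R.as_matrix()
print("t",round(float(s["time"]),2),"pos",s["eef_pos"].round(4),"q",s["q"].round(2),"F",s["wrist_force"].round(1),"w",s["gripper_width"].round(4),"z",M[:,2].round(4),"yaw_y",np.degrees(np.arctan2(M[1,1],M[0,1])).round(1))
up=M.T@np.array([0,0,-1.]);print("level turn deg",np.degrees(np.cross([0,0,1],up)).round(2))
if len(sys.argv)>3: print("delta tool",(M.T@(np.array(sys.argv[1:4],float)-s["eef_pos"])).round(4))
E
python3 go.py .5675 -.069 .23
```

```text
Traceback (most recent call last):
  File "go.py", line 6, in <module>
    print("t",round(float(s["time"]),2),"pos",s["eef_pos"].round(4),"q",s["q"].round(2),"F",s["wrist_force"].round(1),"w",s["gripper_width"].round(4),"z",M[:,2].round(4),"yaw_y",np.degrees(np.arctan2(M[1,1],M[0,1])).round(1))
                                                                                                                          ^^^^^^^^^^^^^^^^^^^^^^^^
AttributeError: 'float' object has no attribute 'round'
```

```bash
sed -i 's/s\["gripper_width"\].round(4)/round(float(s["gripper_width"]),4)/' go.py
python3 go.py .5675 -.069 .23
```

```text
t 1.0 pos [ 0.1647 -0.6025  0.2556] q [-1.41  0.28 -0.03  1.27 -0.    0.25] F [ 0.1  0.8 -0.4] w 0.0854 z [-2.0e-04  1.4e-03 -1.0e+00] yaw_y -5.1
level turn deg [-0.02 -0.08  0.  ]
delta tool [0.5671 0.3539 0.0262]
```

Emit:
{"op": "carry_out", "data": {
  "plan": [
    [0,0,0,0.02,0.0125,0,1],
    [0,0,0,0.03,0.019,0,1],
    [0,0,0,0.03,0.019,0,1],
    [0,0,0,0.03,0.019,0,1],
    [0,0,0,0.03,0.019,0,1],
    [0,0,0,0.03,0.019,0,1],
    [0,0,0,0.03,0.019,0,1],
    [0,0,0,0.03,0.019,0,1],
    [0,0,0,0.03,0.019,0,1],
    [0,0,0,0.03,0.019,0,1]
  ]
}}

```text
time: 2.0
eef_pos: [0.3752, -0.3299, 0.2559]
tool_rot: [-0.0, 0.74, 0.673, 0.0]
wrist_force: [0.4, -0.7, 0.6]
gripper_width: 0.0852
gripper_force: 0.0
```

Emit:
{"op": "carry_out", "data": {
  "plan": [
    [0,0,0,0.03,0.019,0,1],
    [0,0,0,0.03,0.019,0,1],
    [0,0,0,0.03,0.019,0,1],
    [0,0,0,0.03,0.019,0,1],
    [0,0,0,0.03,0.019,0,1],
    [0,0,0,0.03,0.019,0,1],
    [0,0,0,0.03,0.019,0,1],
    [0,0,0,0.03,0.018,0,1],
    [0,0,0,0.02,0.012,0,1],
    [0,0,0,0,0,0,1]
  ]
}}

```text
time: 3.0
eef_pos: [0.5627, -0.0858, 0.2557]
tool_rot: [-0.0, 0.738, 0.674, 0.0]
wrist_force: [-0.8, 0.1, -0.1]
gripper_width: 0.0856
gripper_force: 0.0
```

```bash
python3 go.py .5675 -.069 .114
```

```text
t 3.0 pos [ 0.5627 -0.0858  0.2557] q [-0.27  0.18 -0.15  1.24  0.    1.4 ] F [-0.8  0.1 -0.1] w 0.0856 z [-3.e-04  8.e-04 -1.e+00] yaw_y -5.2
level turn deg [-0.02 -0.05  0.  ]
delta tool [0.0171 0.0034 0.1417]
```

Emit:
{"op": "carry_out", "data": {
  "plan": [
    [0,0,0,0.017,0.0035,0,1],
    [0,0,0,0,0,0.02,1],
    [0,0,0,0,0,0.02,1],
    [0,0,0,0,0,0.02,1],
    [0,0,0,0,0,0.02,1],
    [0,0,0,0,0,0.02,1],
    [0,0,0,0,0,0.02,1],
    [0,0,0,0,0,0.015,1],
    [0,0,0,0,0,0.0065,1],
    [0,0,0,0,0,0,1]
  ]
}}

```text
time: 4.0
eef_pos: [0.5653, -0.0718, 0.1137]
tool_rot: [-0.001, 0.74, 0.673, -0.001]
wrist_force: [-0.3, 0.8, 0.2]
gripper_width: 0.0854
gripper_force: 0.0
```

```bash
python3 go.py .5675 -.069 .114
python3 - <<'E'
from station import env
import cv2
r=env.read_camera("side");i=r["image"][70:220,230:370];cv2.imwrite("pics/s2.png",cv2.resize(i,None,fx=4,fy=4)[...,::-1])
E
```

```text
t 4.0 pos [ 0.5653 -0.0718  0.1137] q [-0.24  0.29 -0.32  0.96 -0.    1.43] F [-0.3  0.8  0.2] w 0.0854 z [-2.9e-03  4.0e-04 -1.0e+00] yaw_y -5.5
level turn deg [-0.17 -0.01  0.  ]
delta tool [ 0.003   0.0019 -0.0003]
```

View pics/s2.png

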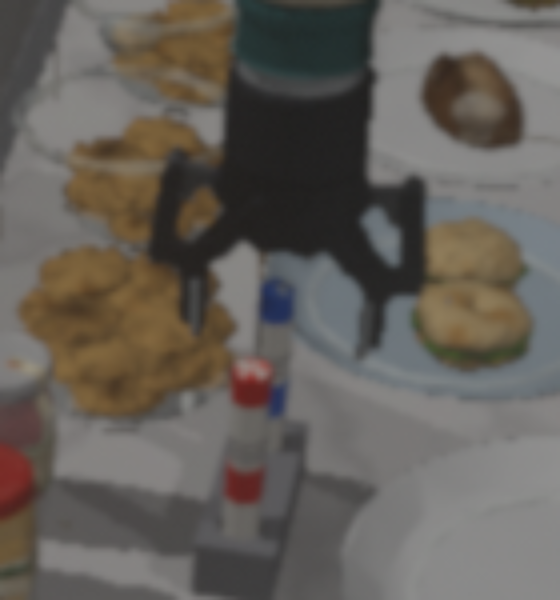

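The blue tube (crop 275,300) stands between the open fingers (195 and 370). I'll nudge the last 2–3 mm and close.

Emit:
{"op": "carry_out", "data": {
  "plan": [
    [0,0,0,0.003,0.002,0,1],
    [0,0,0,0,0,0,1],
    [0,0,0,0,0,0,0],
    [0,0,0,0,0,0,0],
    [0,0,0,0,0,0,0],
    [0,0,0,0,0,0,0],
    [0,0,0,0,0,0,0],
    [0,0,0,0,0,0,0],
    [0,0,0,0,0,0,0],
    [0,0,0,0,0,0,0]
  ]
}}

```text
time: 5.05
eef_pos: [0.5691, -0.0687, 0.115]
tool_rot: [0.0, 0.74, 0.673, 0.0]
wrist_force: [0.3, -0.1, 2.1]
gripper_width: 0.0187
gripper_force: 58.7
```

```bash
python3 go.py .5675 -.069 .23
```

```text
t 5.05 pos [ 0.5691 -0.0687  0.115 ] q [-0.23  0.3  -0.32  0.96  0.    1.43] F [ 0.3 -0.1  2.1] w 0.0187 z [ 3.e-04 -1.e-04 -1.e+00] yaw_y -5.4
level turn deg [ 0.02  0.   -0.  ]
delta tool [-0.0005 -0.0015 -0.115 ]
```

Emit:
{"op": "carry_out", "data": {
  "plan": [
    [0,0,0,0,0,-0.005,0],
    [0,0,0,0,0,-0.01,0],
    [0,0,0,0,0,-0.015,0],
    [0,0,0,0,0,-0.02,0],
    [0,0,0,0,0,-0.02,0],
    [0,0,0,0,0,-0.02,0],
    [0,0,0,0,0,-0.02,0],
    [0,0,0,0,0,-0.01,0],
    [0,0,0,0,0,-0.005,0],
    [0,0,0,0,0,0,0]
  ]
}}

```text
time: 6.05
eef_pos: [0.5692, -0.0687, 0.2403]
tool_rot: [0.0, 0.74, 0.673, 0.0]
wrist_force: [0.9, 0.5, -0.8]
gripper_width: 0.0189
gripper_force: 58.7
```

```bash
python3 go.py .551 .158 .24
```

```text
t 6.05 pos [ 0.5692 -0.0687  0.2403] q [-0.23  0.19 -0.17  1.21 -0.    1.43] F [ 0.9  0.5 -0.8] w 0.0189 z [ 8.e-04 -2.e-04 -1.e+00] yaw_y -5.4
level turn deg [ 0.05  0.01 -0.  ]
delta tool [ 2.24e-01 -3.95e-02  2.00e-04]
```

Emit:
{"op": "carry_out", "data": {
  "plan": [
    [0,0,0,0.012,-0.002,0,0],
    [0,0,0,0.025,-0.0045,0,0],
    [0,0,0,0.03,-0.005,0,0],
    [0,0,0,0.03,-0.005,0,0],
    [0,0,0,0.03,-0.005,0,0],
    [0,0,0,0.03,-0.005,0,0],
    [0,0,0,0.03,-0.005,0,0],
    [0,0,0,0.025,-0.005,0,0],
    [0,0,0,0.012,-0.003,0,0],
    [0,0,0,0,0,0,0]
  ]
}}

```text
time: 7.05
eef_pos: [0.5497, 0.1596, 0.2388]
tool_rot: [-0.001, 0.739, 0.674, -0.001]
wrist_force: [0.2, -0.6, -0.4]
gripper_width: 0.0185
gripper_force: 58.6
```

Emit:
{"op": "carry_out", "data": {
  "plan": [
    [0,0,0,0,0,0.01,0],
    [0,0,0,0,0,0.01,0],
    [0,0,0,0,0,0.01,0],
    [0,0,0,0,0,0,0],
    [0,0,0,0,0,0,0]
  ]
}}

```text
time: 7.55
eef_pos: [0.5504, 0.1574, 0.209]
tool_rot: [-0.0, 0.74, 0.673, -0.001]
wrist_force: [0.2, -0.1, -0.1]
gripper_width: 0.0183
gripper_force: 58.7
```

```bash
python3 go.py .551 .158 .19
python3 - <<'E'
from station import env
import cv2,numpy as np
a=[]
for n,(x,y) in(("side",(258,160)),("top",(188,170))):
    r=env.read_camera(n);np.savez(n+"3.npz",**r);a.append(cv2.resize(r["image"][y:y+100,x:x+80],None,fx=5,fy=5,interpolation=cv2.INTER_CUBIC))
cv2.imwrite("pics/s3.png",np.hstack(a)[...,::-1])
E
```

```text
t 7.55 pos [0.5504 0.1574 0.209 ] q [ 0.17  0.21 -0.21  1.15 -0.    1.83] F [ 0.2 -0.1 -0.1] w 0.0183 z [-1.5e-03 -3.0e-04 -1.0e+00] yaw_y -5.5
level turn deg [-0.09  0.02  0.  ]
delta tool [0.0006 0.0006 0.019 ]
```

View pics/s3.png

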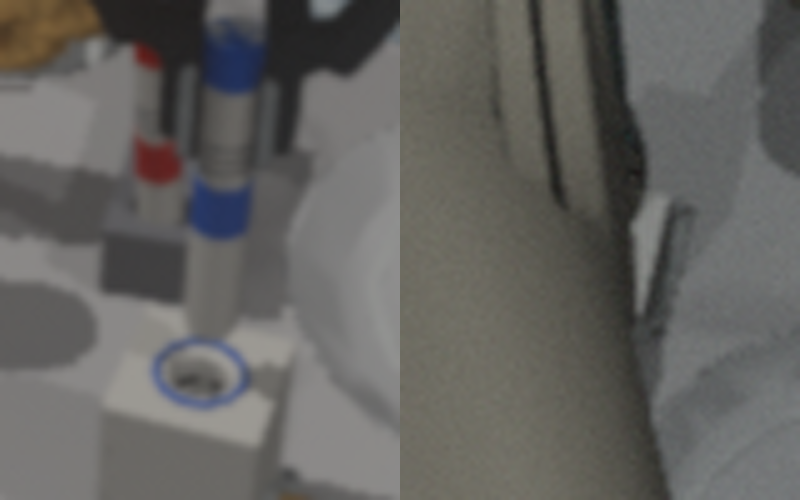

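The side view shows the tube right above the ring (tube foot at crop (210,335), ring centre (200,372)); the arm hides the head in the top view.

Run:
```python
from h import *
r=dict(np.load("side3.npz"));T=np.linalg.inv(r["world_from_camera"])
def pr(p):
    c=T@np.r_[p,1];return np.round([r["fx"]*c[0]/c[2]+r["cx"],r["fy"]*c[1]/c[2]+r["cy"]],2)
print(blobs(r["image"],(290,160,315,215),"b"))
P=np.array([.5504,.1574,0])
for z in(.102,.167,.232):print(z,pr(P+[0,0,z]))
print("ring",pr([.551,.158,.08]), ringfit(r["image"],(284,222,314,247))[:2])
g=r["image"].astype(int).sum(2)
for v in(212,216,220,224):print(v,g[v,290:312])
```

```text
[(116, [299, 166, 12, 13], [304.28, 172.22]), (100, [296, 196, 12, 12], [301.35, 201.97])]
0.102 [299.21 224.83]
0.167 [301.85 196.85]
0.232 [304.8 165.6]
ring [298.03 233.85] (297.5758819580078, 234.238299369812)
212 [192 191 193 193 217 277 324 328 320 310 304 306 308 308 302 292 276 259
 257 260 259 264]
216 [193 194 194 201 233 290 323 325 317 309 304 306 307 307 300 284 272 271
 272 273 275 276]
220 [286 269 260 263 285 315 327 322 313 308 305 307 308 305 296 279 269 273
 279 282 282 285]
224 [427 437 448 447 424 377 337 319 310 306 304 308 307 301 305 336 367 370
 362 363 364 367]
```

Emit:
{"op": "carry_out", "data": {
  "plan": [
    [0,0,0,0.001,0.0005,0,0],
    [0,0,0,0,0,0.005,0],
    [0,0,0,0,0,0.005,0],
    [0,0,0,0,0,0.005,0],
    [0,0,0,0,0,0.003,0],
    [0,0,0,0,0,0.002,0],
    [0,0,0,0,0,0,0]
  ]
}}

```text
time: 8.35
eef_pos: [0.5511, 0.159, 0.1893]
tool_rot: [-0.0, 0.74, 0.673, -0.0]
wrist_force: [-0.5, 0.9, -0.9]
gripper_width: 0.0187
gripper_force: 58.6
```

```bash
python3 go.py .551 .158 .19
```

```text
t 8.35 pos [0.5511 0.159  0.1893] q [ 0.17  0.23 -0.23  1.11  0.    1.83] F [-0.5  0.9 -0.9] w 0.0187 z [-8.e-04 -1.e-04 -1.e+00] yaw_y -5.4
level turn deg [-0.05  0.01  0.  ]
delta tool [-0.001   0.     -0.0007]
```

Emit:
{"op": "carry_out", "data": {
  "plan": [
    [0,0,0,0,0,0.002,0],
    [0,0,0,0,0,0.002,0],
    [0,0,0,0,0,0,0]
  ]
}}

```text
time: 8.65
eef_pos: [0.5512, 0.159, 0.1856]
tool_rot: [-0.0, 0.74, 0.673, -0.0]
wrist_force: [-0.0, -1.2, -0.7]
gripper_width: 0.0183
gripper_force: 58.6
```

Emit:
{"op": "carry_out", "data": {
  "plan": [
    [0,0,0,0,0,0.002,0],
    [0,0,0,0,0,0,0]
  ]
}}

```text
time: 8.85
eef_pos: [0.5513, 0.159, 0.1836]
tool_rot: [-0.0, 0.74, 0.673, -0.0]
wrist_force: [-0.5, 1.0, -0.9]
gripper_width: 0.0186
gripper_force: 58.6
```

Emit:
{"op": "carry_out", "data": {
  "plan": [
    [0,0,0,0,0,0.002,0],
    [0,0,0,0,0,0.001,0],
    [0,0,0,0,0,0,0]
  ]
}}

```text
time: 9.15
eef_pos: [0.5514, 0.159, 0.1807]
tool_rot: [0.0, 0.74, 0.673, -0.0]
wrist_force: [-0.7, -0.1, -0.9]
gripper_width: 0.0186
gripper_force: 58.7
```

Emit:
{"op": "carry_out", "data": {
  "plan": [
    [0,0,0,0,0,0.002,0],
    [0,0,0,0,0,0.002,0],
    [0,0,0,0,0,0,0]
  ]
}}

```text
time: 9.45
eef_pos: [0.5514, 0.159, 0.1765]
tool_rot: [0.0, 0.74, 0.673, -0.0]
wrist_force: [1.2, -0.3, -0.5]
gripper_width: 0.0187
gripper_force: 58.7
```

Depth is about 10.5 mm; next comes the seal.

Emit:
{"op": "carry_out", "data": {
  "plan": [
    [0,0,0,0,0,0.002,0],
    [0,0,0,0,0,0.0015,0],
    [0,0,0,0,0,0,0]
  ]
}}

```text
time: 9.75
eef_pos: [0.5516, 0.1589, 0.1732]
tool_rot: [0.0, 0.74, 0.673, 0.0]
wrist_force: [1.3, -1.4, -1.1]
gripper_width: 0.0183
gripper_force: 58.7
```

Emit:
{"op": "carry_out", "data": {
  "plan": [
    [0,0,0,0,0,0.001,0],
    [0,0,0,0,0,0.001,0],
    [0,0,0,0,0,0,0]
  ]
}}

```text
time: 10.05
eef_pos: [0.5518, 0.1589, 0.1714]
tool_rot: [0.0, 0.74, 0.673, 0.0]
wrist_force: [1.9, -1.3, -1.0]
gripper_width: 0.0187
gripper_force: 58.7
```

Emit:
{"op": "carry_out", "data": {
  "plan": [
    [0,0,0,0,0,0.001,0],
    [0,0,0,0,0,0.001,0]
  ]
}}

```text
time: 10.25
eef_pos: [0.5517, 0.1591, 0.1699]
tool_rot: [0.0, 0.74, 0.673, 0.0]
wrist_force: [-0.6, -0.4, 5.7]
gripper_width: 0.0186
gripper_force: 59.3
```

Emit:
{"op": "carry_out", "data": {
  "plan": [
    [0,0,0,0,0,0.001,0],
    [0,0,0,0,0,0.001,0]
  ]
}}

```text
time: 10.45
eef_pos: [0.552, 0.1591, 0.1686]
tool_rot: [0.001, 0.74, 0.673, 0.001]
wrist_force: [-0.3, -0.9, 5.7]
gripper_width: 0.0184
gripper_force: 59.4
```

Emit:
{"op": "carry_out", "data": {
  "plan": [
    [0,0,0,0,0,0.001,0],
    [0,0,0,0,0,0.001,0]
  ]
}}

```text
time: 10.65
eef_pos: [0.5521, 0.1591, 0.1666]
tool_rot: [0.001, 0.74, 0.673, 0.001]
wrist_force: [-0.5, -1.0, 5.0]
gripper_width: 0.0183
gripper_force: 59.4
```

Emit:
{"op": "carry_out", "data": {
  "plan": [
    [0,0,0,0,0,0.001,0],
    [0,0,0,0,0,0.001,0]
  ]
}}

```text
time: 10.85
eef_pos: [0.552, 0.1591, 0.1646]
tool_rot: [0.001, 0.74, 0.673, 0.001]
wrist_force: [0.2, -1.4, 6.1]
gripper_width: 0.0189
gripper_force: 59.4
```

Emit:
{"op": "carry_out", "data": {
  "plan": [
    [0,0,0,0,0,0.001,0],
    [0,0,0,0,0,0.001,0]
  ]
}}

```text
time: 11.05
eef_pos: [0.5521, 0.159, 0.1626]
tool_rot: [0.001, 0.74, 0.673, 0.001]
wrist_force: [-0.2, -1.6, 6.2]
gripper_width: 0.0187
gripper_force: 59.4
```

```bash
python3 go.py .551 .158 .19
python3 - <<'E'
from h import *
from station import env
r=env.read_camera("side");T=np.linalg.inv(r["world_from_camera"])
def pr(p):
    c=T@np.r_[p,1];return np.round([r["fx"]*c[0]/c[2]+r["cx"],r["fy"]*c[1]/c[2]+r["cy"]],2)
z=env.observe()["eef_pos"][2]-.107
print([(h,pr([.5517,.1591,z+h])) for h in(.065,.13)]);print(blobs(r["image"],(285,170,315,250),"b"))
i=r["image"][160:260,258:338];cv2.imwrite("pics/s4.png",cv2.resize(i,None,fx=6,fy=6,interpolation=cv2.INTER_CUBIC)[...,::-1])
E
```

```text
t 11.05 pos [0.5521 0.159  0.1626] q [ 0.17  0.25 -0.26  1.05 -0.    1.83] F [-0.2 -1.6  6.2] w 0.0187 z [ 0.0018 -0.     -1.    ] yaw_y -5.4
level turn deg [ 0.1  -0.01  0.  ]
delta tool [-0.0011 -0.0009 -0.0274]
[(0.065, array([299.13, 217.84])), (0.13, array([301.81, 188.98]))]
[(127, [296, 187, 12, 14], [300.87, 193.76]), (83, [294, 217, 11, 11], [298.53, 222.53])]
```

View pics/s4.png

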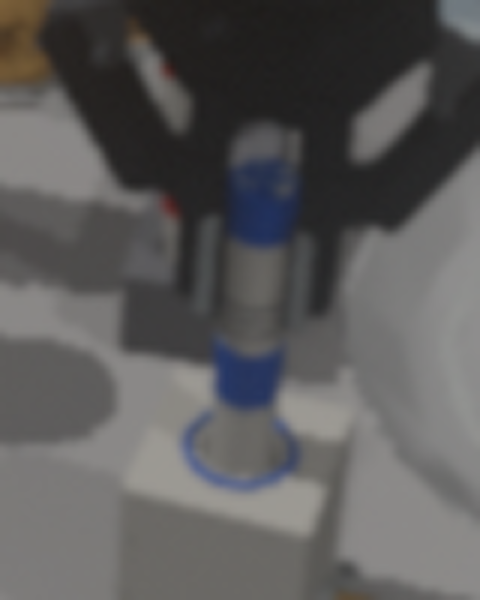

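The tube is in the bore, its band at crop (248,375) just above the ring (240,450), and it has not slipped in the jaws. I'll continue.

Emit:
{"op": "carry_out", "data": {
  "plan": [
    [0,0,0,0,0,0.001,0],
    [0,0,0,0,0,0.001,0]
  ]
}}

```text
time: 11.3
eef_pos: [0.552, 0.1591, 0.1604]
tool_rot: [0.001, 0.74, 0.673, 0.001]
wrist_force: [0.1, -0.4, 6.0]
gripper_width: 0.0186
gripper_force: 59.3
```

Emit:
{"op": "carry_out", "data": {
  "plan": [
    [0,0,0,0,0,0.001,0]
  ]
}}

```text
time: 11.4
eef_pos: [0.552, 0.159, 0.1593]
tool_rot: [0.001, 0.74, 0.673, 0.001]
wrist_force: [0.2, -1.4, 6.4]
gripper_width: 0.0184
gripper_force: 59.3
```

Emit:
{"op": "carry_out", "data": {
  "plan": [
    [0,0,0,0,0,0.001,0]
  ]
}}

```text
time: 11.5
eef_pos: [0.552, 0.1591, 0.1583]
tool_rot: [0.001, 0.74, 0.673, 0.001]
wrist_force: [-0.1, -1.0, 6.4]
gripper_width: 0.0185
gripper_force: 59.3
```

Emit:
{"op": "carry_out", "data": {
  "plan": [
    [0,0,0,0,0,0.001,0]
  ]
}}

```text
time: 11.6
eef_pos: [0.552, 0.159, 0.1573]
tool_rot: [0.001, 0.74, 0.673, 0.001]
wrist_force: [-0.2, -0.4, 6.3]
gripper_width: 0.0187
gripper_force: 59.3
```

Emit:
{"op": "carry_out", "data": {
  "plan": [
    [0,0,0,0,0,0.001,0]
  ]
}}

```text
time: 11.7
eef_pos: [0.552, 0.159, 0.1563]
tool_rot: [0.001, 0.74, 0.673, 0.001]
wrist_force: [0.1, -1.9, 6.5]
gripper_width: 0.0186
gripper_force: 59.3
```

Emit:
{"op": "carry_out", "data": {
  "plan": [
    [0,0,0,0,0,0.001,0]
  ]
}}

```text
time: 11.8
eef_pos: [0.552, 0.159, 0.1553]
tool_rot: [0.001, 0.74, 0.673, 0.001]
wrist_force: [-0.3, -1.0, 6.8]
gripper_width: 0.0186
gripper_force: 59.3
```

Emit:
{"op": "carry_out", "data": {
  "plan": [
    [0,0,0,0,0,0.001,0]
  ]
}}

```text
time: 11.9
eef_pos: [0.552, 0.159, 0.1543]
tool_rot: [0.001, 0.74, 0.673, 0.001]
wrist_force: [0.1, -1.2, 6.0]
gripper_width: 0.0185
gripper_force: 59.3
```

Emit:
{"op": "carry_out", "data": {
  "plan": [
    [0,0,0,0,0,0.001,0]
  ]
}}

```text
time: 12.0
eef_pos: [0.552, 0.159, 0.1533]
tool_rot: [0.001, 0.74, 0.673, 0.001]
wrist_force: [-0.3, -1.7, 6.4]
gripper_width: 0.0187
gripper_force: 59.3
```

Emit:
{"op": "carry_out", "data": {
  "plan": [
    [0,0,0,0,0,0.001,0]
  ]
}}

```text
time: 12.1
eef_pos: [0.552, 0.159, 0.1523]
tool_rot: [0.001, 0.74, 0.673, 0.001]
wrist_force: [1.3, -2.1, 6.4]
gripper_width: 0.0186
gripper_force: 59.3
```

Emit:
{"op": "carry_out", "data": {
  "plan": [
    [0,0,0,0,0,0.001,0]
  ]
}}

```text
time: 12.2
eef_pos: [0.552, 0.159, 0.1513]
tool_rot: [0.001, 0.74, 0.673, 0.001]
wrist_force: [-0.7, -1.2, 5.4]
gripper_width: 0.0188
gripper_force: 59.3
```

Emit:
{"op": "carry_out", "data": {
  "plan": [
    [0,0,0,0,0,0.001,0]
  ]
}}

```text
time: 12.3
eef_pos: [0.552, 0.159, 0.1503]
tool_rot: [0.001, 0.74, 0.673, 0.001]
wrist_force: [-1.1, -1.4, 7.1]
gripper_width: 0.0186
gripper_force: 59.3
```

Emit:
{"op": "carry_out", "data": {
  "plan": [
    [0,0,0,0,0,0.001,0]
  ]
}}

```text
time: 12.4
eef_pos: [0.552, 0.159, 0.1493]
tool_rot: [0.001, 0.74, 0.673, 0.001]
wrist_force: [1.2, -1.7, 5.7]
gripper_width: 0.0185
gripper_force: 59.3
```

Emit:
{"op": "carry_out", "data": {
  "plan": [
    [0,0,0,0,0,0.001,0]
  ]
}}

```text
time: 12.5
eef_pos: [0.552, 0.159, 0.1483]
tool_rot: [0.001, 0.74, 0.673, 0.001]
wrist_force: [-0.8, -1.1, 5.5]
gripper_width: 0.0183
gripper_force: 59.3
```

Emit:
{"op": "carry_out", "data": {
  "plan": [
    [0,0,0,0,0,0.001,0]
  ]
}}

```text
time: 12.6
eef_pos: [0.552, 0.159, 0.1473]
tool_rot: [0.001, 0.74, 0.673, 0.001]
wrist_force: [-0.1, -2.0, 5.7]
gripper_width: 0.0189
gripper_force: 59.3
```

Emit:
{"op": "carry_out", "data": {
  "plan": [
    [0,0,0,0,0,0.001,0]
  ]
}}

```text
time: 12.7
eef_pos: [0.552, 0.159, 0.1463]
tool_rot: [0.001, 0.74, 0.673, 0.001]
wrist_force: [1.0, -1.3, 4.9]
gripper_width: 0.0186
gripper_force: 59.3
```

Emit:
{"op": "carry_out", "data": {
  "plan": [
    [0,0,0,0,0,0.001,0]
  ]
}}

```text
time: 12.8
eef_pos: [0.552, 0.159, 0.1453]
tool_rot: [0.001, 0.74, 0.673, 0.001]
wrist_force: [0.6, -1.9, 6.5]
gripper_width: 0.0183
gripper_force: 59.3
```

Emit:
{"op": "carry_out", "data": {
  "plan": [
    [0,0,0,0,0,0.001,0]
  ]
}}

```text
time: 12.9
eef_pos: [0.552, 0.159, 0.1443]
tool_rot: [0.001, 0.74, 0.673, 0.001]
wrist_force: [-0.5, -1.1, 5.6]
gripper_width: 0.0184
gripper_force: 59.3
```

Run:
```python
from h import *
from station import env
r=env.read_camera("side");T=np.linalg.inv(r["world_from_camera"])
def pr(p):
    c=T@np.r_[p,1];return np.round([r["fx"]*c[0]/c[2]+r["cx"],r["fy"]*c[1]/c[2]+r["cy"]],2)
z=env.observe()["eef_pos"][2]-.107
print([(h,pr([.5517,.1591,z+h])) for h in(.065,.13)]);print(blobs(r["image"],(285,170,315,250),"b"))
```

```text
[(0.065, array([298.42, 225.41])), (0.13, array([301.03, 197.41]))]
[(143, [295, 195, 12, 14], [300.59, 201.56]), (81, [292, 226, 13, 9], [297.85, 230.22])]
```

Emit:
{"op": "carry_out", "data": {
  "plan": [
    [0,0,0,0,0,0.001,0]
  ]
}}

```text
time: 13.05
eef_pos: [0.552, 0.159, 0.1432]
tool_rot: [0.001, 0.74, 0.673, 0.001]
wrist_force: [-0.7, -1.8, 5.5]
gripper_width: 0.0184
gripper_force: 59.2
```

Emit:
{"op": "carry_out", "data": {
  "plan": [
    [0,0,0,0,0,0.001,0]
  ]
}}

```text
time: 13.15
eef_pos: [0.5521, 0.159, 0.1424]
tool_rot: [0.001, 0.74, 0.673, 0.001]
wrist_force: [-0.9, -2.0, 12.4]
gripper_width: 0.0185
gripper_force: 60.0
```

Force rises: that's the stop. I'll hold a moment to confirm.

Emit:
{"op": "carry_out", "data": {
  "plan": [
    [0,0,0,0,0,0,0]
  ]
}}

```text
time: 13.25
eef_pos: [0.5521, 0.159, 0.1425]
tool_rot: [0.001, 0.74, 0.673, 0.001]
wrist_force: [-0.0, -2.0, 6.4]
gripper_width: 0.0185
gripper_force: 59.6
```

Emit:
{"op": "carry_out", "data": {
  "plan": [
    [0,0,0,0,0,0.0005,0]
  ]
}}

```text
time: 13.35
eef_pos: [0.5521, 0.1591, 0.1424]
tool_rot: [0.001, 0.74, 0.673, 0.001]
wrist_force: [-2.1, -1.7, 11.3]
gripper_width: 0.0187
gripper_force: 60.0
```

Emit:
{"op": "carry_out", "data": {
  "plan": [
    [0,0,0,0,0,0.0005,0]
  ]
}}

```text
time: 13.45
eef_pos: [0.5522, 0.1591, 0.1424]
tool_rot: [0.001, 0.74, 0.673, 0.001]
wrist_force: [-2.9, -1.9, 15.0]
gripper_width: 0.0189
gripper_force: 60.2
```

Emit:
{"op": "carry_out", "data": {
  "plan": [
    [0,0,0,0,0,0,0.7],
    [0,0,0,0,0,0,0.7],
    [0,0,0,0,0,0,0.7],
    [0,0,0,0,0,0,0.7],
    [0,0,0,0,0,0,0.7],
    [0,0,0,0,0,0,0.7]
  ]
}}

```text
time: 14.05
eef_pos: [0.5512, 0.1591, 0.1401]
tool_rot: [-0.0, 0.74, 0.673, -0.0]
wrist_force: [-0.4, -1.2, -0.6]
gripper_width: 0.0598
gripper_force: 0.0
```

Emit:
{"op": "carry_out", "data": {
  "plan": [
    [0,0,0,0,0,-0.005,0.7],
    [0,0,0,0,0,-0.015,0.7],
    [0,0,0,0,0,-0.02,0.7],
    [0,0,0,0,0,-0.02,0.7],
    [0,0,0,0,0,-0.02,0.7],
    [0,0,0,0,0,-0.02,0.7],
    [0,0,0,0,0,-0.02,0.7],
    [0,0,0,0,0,-0.01,0.7],
    [0,0,0,0,0,0,0.7]
  ]
}}

```text
time: 14.95
eef_pos: [0.5525, 0.1593, 0.2723]
tool_rot: [0.001, 0.74, 0.673, 0.002]
wrist_force: [-0.4, -0.3, -0.1]
gripper_width: 0.0596
gripper_force: 0.0
```

```bash
python3 go.py
python3 - <<'E'
from h import *
from station import env
r=env.read_camera("side")
print(blobs(r["image"],(285,170,315,250),"b"))
i=r["image"][120:300,190:350];cv2.imwrite("pics/s5.png",cv2.resize(i,None,fx=3.3,fy=3.3,interpolation=cv2.INTER_CUBIC)[...,::-1])
E
```

```text
t 14.95 pos [0.5525 0.1593 0.2723] q [ 0.17  0.18 -0.12  1.27  0.    1.83] F [-0.4 -0.3 -0.1] w 0.0596 z [ 3.8e-03  7.0e-04 -1.0e+00] yaw_y -5.4
level turn deg [ 0.21 -0.06  0.  ]
[(113, [295, 195, 12, 15], [299.81, 202.71]), (78, [293, 226, 11, 10], [297.78, 230.85])]
```

View pics/s5.png

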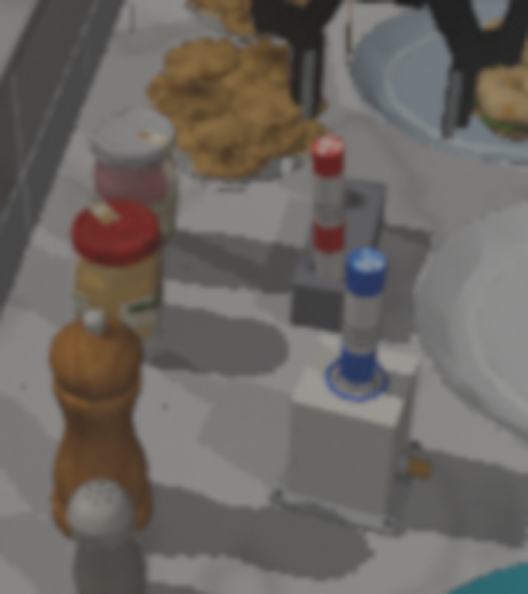

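The tube stands in the head (cap at crop (366,272), band just above the ring (357,378)). The red tube is still in the rack at (328,200), the jar, mill and shaker are undisturbed, and the gripper is clear.

```bash
python3 -c "
from station import env
print(env.job_done())"
```

```text
the job is handed in; nothing more can be done
None
```

The blue-capped tube is standing in the filter head, pushed in about 44 mm until it hit the stop (about 15 N at most in the readings) and released; the gripper is clear, the red tube and the items behind look undisturbed in the last picture, and I handed the job in at about 15 s.

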